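# Load a label roll into the covered carousel magazine

### The arm

A 7-joint arm with a two-finger parallel gripper is mounted at the origin on a cart in front of the work surface, level with it; the furniture and walls round the work are solid. World frame = base frame: x ahead of the robot, y to its left, z up, the work surface at z = 0. Lengths are in m, angles in rad, forces in N, time in s.
With the tool pointing down it reaches from about 0.4 to 0.85 m from the base axis. Payload 10.4 kg.
Tool frame: the origin (TCP) lies at the centre of the arm's flange, where the gripper is bolted on; the fingertips stand 173 mm ahead of it and the grasp point (between the pads) lies 155 mm ahead of it; z points along the fingers, y is the line along which they close (so a half turn about z gives the same grasp; the last joint's range is limited). The gripper opens to 85 mm and grips with 20 to 120 N. Pads are 22 mm wide; open, the fingers measure 114 mm over their backs; the gripper's body (76 mm by 85 mm) begins 54 mm behind the grasp point. The pads swing forward as they close: fully open they stand 13 mm farther back than shut.
Start: joints at [1.265, 0.332, -0.065, 1.46, 0.022, 1.35, -0.088], TCP at [0.174, -0.6, 0.405] pointing down, gripper open.
Joint ranges: [-2.6, 2.6], [-0.5, 2.12], [-1.47, 1.34], [0.16, 2.42], [-1.27, 4.41], [0.06, 2.06], [-2.6, 2.6]. Speed limits (rad/s): [2.22, 2.22, 2.79, 2.79, 3.14, 3.14, 3.14].

### API

Orientations are given as a unit quaternion [x, y, z, w].
In Python, from workcell import manip, viewer, finder gives the robot as it stands.
- The arm moves only by the tool arm_command, never from a script. Its argument "plan" is a list of rows, each an object with "dp": the shift along the tool's x, y, z in mm, a list of three; "spin": the turn about the tool's z in rad. A call has 1 to 5 rows; each row shifts and turns the commanded pose from where the row before left it, along the tool's axes as they then stand; what a row does not reach is not made up. A row lasts 1/10 s, in which the tool goes at most 50 mm and 8.59 degrees, less where a joint would pass 70% of its speed; a pose out of reach is approached as far as the arm can. A call is refused whole if a number of a shift passes 50 or a number of a turn 0.15, either way. A call with a gripper value outside its range is refused whole. "grip" is the closure, from -1 (fully open) to 1 (shut), set as the call begins (left out, the last holds). The fingers move at their own pace and stop on an object; "newtons" is the grip in N (left out, the last holds). Time passes only in rows, so rows that do not move let the fingers close. It gives the time, the measured TCP pose, the force, the opening and the grip force at its end, in the units of the state.
- manip.get_obs(): the state, without advancing time (a new reading comes with each control period).
- viewer.camera(name): name is "scene" or "side" or "wrist"; returns the picture (384x512x3 uint8, blue, green, red); there is no depth.
- viewer.camera_params(name): a dict with "vertical_fov" (degrees; the focal length in pixels is half the picture's height over the tangent of half this angle, whatever the lens; pixels are square), "cx", "cy" (the principal point, pixels), "R" (3x3) and "t" (3): a world point X has camera coordinates R X + t; the wrist camera has in their place "T_tool_cam" (4x4, takes a point from camera to tool coordinates, whose origin is the TCP and whose axes are the flange's). Camera axes: x right, y down, z forward; pixel columns grow to the right and rows downward; lengths in m; the calibration is good to about 2 mm. A picture is of the moment at which its call begins: read the wrist's pose just before it. camera_params takes no time and is no camera call.
- manip.hand_in(): hands the job in; it is judged then, once.
Trained networks look in the newest picture that a camera, given by its name, has taken for a name from the list of things; names that differ only in an ending like _2 or _b are one class to them, and where a whole thing is asked for, a point or a joint stands for the part that bears it (a point fixed in the world has none). Each returns a list of dicts, best first, with "score" (0 to 1); they miss things now and then, are a little off and sometimes report something else, mostly with a low value. They report only what shows in the picture. A call takes as long as a camera call. They do not tell look-alikes from the thing itself.
- finder.find_in(camera, thing): "position" ([x, y, z] in m, in world coordinates, good to about 4 mm: the middle of the surface that is visible of it).
The state is a dict: "clock": time; "joint_pos": joint angles; "joint_velocities": joint speeds; "tau": joint torques, N m; "position": TCP position; "ee_rot": TCP orientation; "ft_force": force on the tool from outside, world axes, zero at the start; "torque": the same for the moment, N m; "grip_width": opening from 0.0 (shut) to 1.0 (fully open); "grasp_force": force on a finger pad.
Only numpy, scipy, OpenCV 4.12 (cv2) and the standard library are available. Lean on these libraries where they do the work, as an engineer would, in place of code of your own. Each camera call takes 0.05 s, during which the arm holds its last target. There are 200 camera calls.

### The job

Put the loose label roll away in the roll magazine. Swing the flat cover off the loading port, turn the carousel by its knob until an empty pocket stands under the port (a full one stands there now; look or feel), let the roll down flat into that pocket, and swing the cover fully shut again, leaving the things round about where they are.

Things in the scene. Friction and masses are not known exactly. Their poses are not given: they have to be found in the camera images.
- magazine: Label-roll magazine fixed to the worktop: closed grey metal box 236 x 236 x 76 mm with a flat grey top plate (upper face 76 mm above the worktop). Origin: centre of its underside, z up. Inside, a carousel with five open-topped pockets 72 degrees apart, centres 72 mm from the box centre: three hold a roll, two (not neighbours) are empty. At the start a full one stands under the port.
- port (a point): Centre of the round loading port (72 mm wide) in the top plate, at the plate's upper face, 72 mm from the box centre towards the magazine's -x. A stored roll under the port has its top 8 mm below this point; an empty pocket's floor is 50 mm below it. Pockets are wider than the port; the 4 mm walls between them end 10 mm below this point. The hole's rim guides the roll as it drops.
- carousel_knob (a point): On the axis of the carousel's knob, 98 mm above the worktop (grip height). Round black fluted knob, 50 mm across, 84 to 110 mm above the worktop. Turns endlessly either way about the vertical. A sprung detent (about 0.4 N m to leave it) centres a pocket under the port every 72 degrees; let go within 25 degrees of a click, it settles there in half a second. This frame does not turn with it.
- cover_pivot (a point): Pivot screw of the cover, at the height of the top plate's upper face; 54 mm from the port's centre, towards the magazine's -y side. The screw head stands 10 mm above the plate. The cover turns about the vertical through this point.
- cover_knob (a point): Middle of the cover's black round pull knob (20 mm across, from 80 to 107 mm above the worktop; this point is 95 mm above the worktop), fixed on the cover 82 mm from the pivot. The cover is a flat bare steel plate 4 mm thick lying on the top plate: a disc 83 mm across whose centre is 54 mm from the pivot, with an ear round the pivot screw.
- cover (a joint): Angle of the cover in rad about its pivot screw, counter-clockwise from above positive. 0 = fully shut against its stop, disc centred on the port; 2.1 = fully open against its stop; the port is fully clear from about 1.65. The pivot is stiff (about 2.5 N at the knob) and the cover stays where it is left.
- roll: The loose white label roll, 61 mm across, 42 mm high, with a cardboard core, standing flat on the worktop to the right of the magazine; about 120 g, may be held firmly. Origin: centre of its underside. Fingers holding it from outside do not pass through the port: it is lowered in as far as they allow and let go, dropping the last 2 to 3 cm. Stored rolls look the same and cannot come out.
- scanner: Bystander: black pistol-shaped hand scanner 202 x 98 x 38 mm lying at the far right. Origin: centre of its underside.
- parcel: Bystander: small brown parcel 64 x 127 x 48 mm to the left of the magazine. Origin: centre of its underside.
Mind the look-alikes: they are no part of the job. Of the things that look like the roll, take the one that is farthest from the robot's base at the start.

How it is judged:
On the way, in this order (a step that is already met when the one before it is completed fails the run):
1. the cover is swung clear of the port (value of joint cover above 1.6 rad), for 0.1 s.
2. the roll lies flat on the floor of an empty pocket under the open port (horizontal distance between roll and port below 0.025 m and z of roll in the frame of magazine below 0.031 m and angle between roll's own z axis and vertical below 0.12 rad and value of joint cover above 1.2 rad), for 0.1 s.
At the end, for the whole second after the job is handed in: The roll rests flat (within 7 degrees) on the pocket floor under the port (within 25 mm of the port's centre seen from above), and the cover is shut over it to within 0.08 rad of its stop (horizontal distance between roll and port below 0.025 m and z of roll in the frame of magazine between 0.02 and 0.031 m and angle between roll's own z axis and vertical below 0.12 rad and linear speed of roll below 0.02 m/s and value of joint cover below 0.08 rad); the robot touches nothing.
It fails at once if a bystander (scanner or parcel) is pushed more than 30 mm (distance of any of scanner, parcel from where it was at the start of the episode above 0.03 m).
It also fails if it takes over 72 s, if anything falls off the work surface, if the arm or the gripper's body presses on something with over 40 N, if the wrist force passes 120 N, or if a joint passes its speed limit or range.

## Working session

There is one attempt and no reset: what is moved stays moved. The work goes in short steps, Python scripts to look and compute and a tool call to move; the robot and the scene stay as the last step left them, time stands still between calls to the robot, and variables do not carry over. Pictures are saved under pics/ and viewed, at most 10 in all, crops included, and the job is handed in when it is done.

Besides the shell and the picture viewer there is one more tool, called in YAML: its name, and indented under it one key for each argument. arm_command: Moves the arm, as the interface text tells. Its arguments: {"type":"object","properties":{"plan":{"type":"array","items":{"type":"object","properties":{"dp":{"type":"array","items":{"type":"number"}},"spin":{"type":"number"}}}},"grip":{"type":"number"},"newtons":{"type":"number"}},"required":["plan"]}

```bash
mkdir -p pics; ls; python3 - <<'E'
from workcell import manip, viewer, finder
import cv2
import numpy as np
o=manip.get_obs();print(o)
for c in ("scene","side"):
    im=viewer.camera(c);cv2.imwrite(f"pics/{c}0.png",im)
    for t in ("magazine","carousel_knob","cover_knob","cover","roll","scanner","parcel"):
        try: print(c,t,[(np.round(d["position"],3).tolist(),round(d["score"],2)) for d in finder.find_in(c,t)])
        except Exception as e: print(c,t,e)
a=cv2.imread("pics/scene0.png");b=cv2.imread("pics/side0.png")
E
```

```text
pics
{'clock': 0.0, 'joint_pos': array([ 1.26539624,  0.33289845, -0.0646882 ,  1.46093496,  0.02157214,
        1.34988924, -0.08849526]), 'joint_velocities': array([ 2.95763320e-03,  1.08258601e-03,  1.67014907e-04,  1.57824553e-05,
        4.18823019e-04, -6.92017446e-04,  1.10892200e-03]), 'tau': array([ 4.42219252e-04, -6.25432205e+01,  4.95651690e-02, -3.91608167e+01,
        1.62870507e-02,  9.83493053e-03, -6.04598381e-05]), 'position': array([ 0.17437384, -0.60005536,  0.40390215]), 'ee_rot': array([ 9.90018818e-01,  1.40933402e-01, -1.22021102e-04, -7.07527740e-04]), 'ft_force': array([ 0.7091222 , -0.82821512, -0.69305598]), 'torque': array([-0.02086891,  0.00251442, -0.02766742]), 'grasp_force': 0.0, 'grip_width': 1.0042573234814727}
scene magazine [([0.539, 0.054, 0.076], 0.78), ([0.403, -0.278, 0.035], 0.73)]
scene carousel_knob [([0.539, 0.05, 0.077], 0.65)]
scene cover_knob [([0.558, -0.048, 0.081], 0.89)]
scene cover [([0.553, -0.05, 0.08], 0.9), ([0.538, 0.048, 0.077], 0.19)]
scene roll [([0.337, -0.061, 0.036], 0.76), ([0.404, -0.275, 0.036], 0.64), ([0.284, -0.3, 0.035], 0.55), ([0.538, 0.05, 0.072], 0.45)]
scene scanner [([0.356, -0.567, 0.03], 0.73)]
scene parcel []
side magazine [([0.558, -0.06, 0.077], 0.75)]
side carousel_knob [([0.557, -0.065, 0.075], 0.8), ([0.368, -0.591, 0.035], 0.29)]
side cover_knob [([0.558, -0.055, 0.078], 0.53)]
side cover [([0.555, -0.056, 0.08], 0.77), ([0.416, -0.312, 0.032], 0.72), ([0.555, -0.066, 0.077], 0.36)]
side roll [([0.343, -0.096, 0.03], 0.65), ([0.289, -0.335, 0.031], 0.58), ([0.414, -0.313, 0.034], 0.57)]
side scanner [([0.368, -0.589, 0.034], 0.86)]
side parcel [([0.431, 0.328, 0.043], 0.56), ([0.56, -0.06, 0.08], 0.35)]
```

View pics/scene0.png

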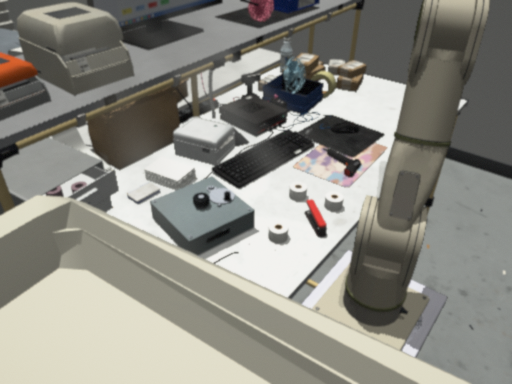

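View pics/side0.png

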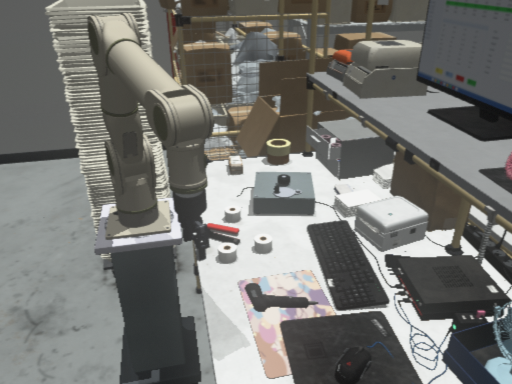

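The three white rolls sit at scene pixels (278,232), (298,190) and (334,201). The one farthest from the base is at about (0.41,-0.3), scene (298,190). The magazine is at (203,213), with its black knob at (201,199) and the cover with its small knob at (227,196). The two cameras differ by about 35 mm in y, so I'll measure with the wrist camera.

```bash
cat > h.py <<'E'
from workcell import manip, viewer, finder
import cv2, numpy as np
from scipy.spatial.transform import Rotation as Ro
np.set_printoptions(suppress=True,precision=4)
def pose():
    o=manip.get_obs(); return np.array(o["position"]),Ro.from_quat(o["ee_rot"]).as_matrix(),o
def status():
    p,R,o=pose(); print("t",round(o["clock"],2),"p",p,"yaw",np.arctan2(R[1,0],R[0,0]).round(4),"z",R[:,2],"F",o["ft_force"],"w",o["grip_width"],"j",o["joint_pos"])
def to(target):  # tool-frame shift (mm) to bring TCP to target
    p,R,o=pose(); return (R.T@(np.array(target)-p)*1000).round(1)
def shot(name):
    p,R,o=pose(); im=viewer.camera("wrist"); cv2.imwrite(f"pics/{name}.png",im)
    np.savez(f"pics/{name}.npz",p=p,R=R); return im
def px(name,uv,z):  # wrist pixel -> world on plane z
    d=np.load(f"pics/{name}.npz");c=viewer.camera_params("wrist");T=np.array(c["T_tool_cam"])
    f=192/np.tan(np.radians(c["vertical_fov"])/2)
    r=d["R"]@T[:3,:3]@np.array([(uv[0]-c["cx"])/f,(uv[1]-c["cy"])/f,1]);o=d["p"]+d["R"]@T[:3,3]
    return o+r*(z-o[2])/r[2]
def proj(name,X):
    d=np.load(f"pics/{name}.npz");c=viewer.camera_params("wrist");T=np.array(c["T_tool_cam"])
    f=192/np.tan(np.radians(c["vertical_fov"])/2)
    q=T[:3,:3].T@(d["R"].T@(np.array(X)-d["p"])-T[:3,3]); return np.array([c["cx"]+f*q[0]/q[2],c["cy"]+f*q[1]/q[2]])
def find(t,cam="wrist"):
    print(t,[(np.round(d["position"],3).tolist(),round(d["score"],2)) for d in finder.find_in(cam,t)])
E
python3 - <<'E'
from h import *
print(viewer.camera_params("wrist"));status();print(to([.4,-.3,.404]))
for c in("scene","side"):
    q=viewer.camera_params(c);print(c,q["vertical_fov"],q["cx"],q["cy"])
    f=192/np.tan(np.radians(q["vertical_fov"])/2)
    for X in ([0,0,0],[.174,-.6,.404],[.174,-.6,.23],[.41,-.3,.042]):
        v=np.array(q["R"])@X+np.ravel(q["t"]);print(X,f*v[0]/v[2]+q["cx"],f*v[1]/v[2]+q["cy"])
E
```

```text
{'vertical_fov': 65.02245123758107, 'cx': 252.09084999681824, 'cy': 191.8998202387319, 'T_tool_cam': array([[-0.0002, -0.9489, -0.3155,  0.0814],
       [ 1.    ,  0.0002, -0.0011, -0.0001],
       [ 0.0011, -0.3155,  0.9489,  0.0307],
       [ 0.    ,  0.    ,  0.    ,  1.    ]])}
t 0.8 p [ 0.1744 -0.6002  0.4047] yaw 0.2828 z [ 0.     -0.0001 -1.    ] F [-0.3182 -0.1469  0.2248] w 0.995642322256115 j [ 1.2654  0.3322 -0.0647  1.4601  0.0216  1.3499 -0.0885]
[ 300.4 -225.3    0.7]
scene 46.048867229397594 252.28606604480905 194.17039242920794
[0, 0, 0] 369.5829325964552 305.74303310084156
[0.174, -0.6, 0.404] 422.84001672588437 74.92535528178536
[0.174, -0.6, 0.23] 410.93618474726327 124.69993639329815
[0.41, -0.3, 0.042] 299.8588950741907 185.89822810067366
side 47.804289998450116 258.93741599399414 193.5133321883086
[0, 0, 0] 139.64701661804605 219.69803750480924
[0.174, -0.6, 0.404] 188.9049352859876 191.66939468199513
[0.174, -0.6, 0.23] 194.66494687910222 254.63775138880288
[0.41, -0.3, 0.042] 261.65783404050524 239.83930583904336
```

arm_command:
  plan:
    - {"dp": [30,-23,0]}
    - {"dp": [30,-23,0]}
    - {"dp": [30,-23,0]}
    - {"dp": [30,-23,0]}
    - {"dp": [30,-23,0]}

```text
invalid input at $.plan[0]: expected keys dp, spin
```

arm_command:
  plan:
    - {"dp": [30,-23,0]}
    - {"dp": [30,-23,0]}
    - {"dp": [30,-23,0]}
    - {"dp": [30,-23,0]}
    - {"dp": [30,-23,0]}

```text
invalid input at $.plan[0]: expected keys dp, spin
```

```bash
python3 - <<'E'
from h import *
status();shot("w1")
for t in("roll","magazine","carousel_knob","cover_knob","cover"):find(t)
E
```

```text
t 0.8 p [ 0.1744 -0.6002  0.4047] yaw 0.2828 z [ 0.     -0.0001 -1.    ] F [-0.3182 -0.1469  0.2248] w 0.995642322256115 j [ 1.2654  0.3322 -0.0647  1.4601  0.0216  1.3499 -0.0885]
roll [([0.269, -0.336, 0.019], 0.58)]
magazine []
carousel_knob []
cover_knob []
cover []
```

View pics/w1.png

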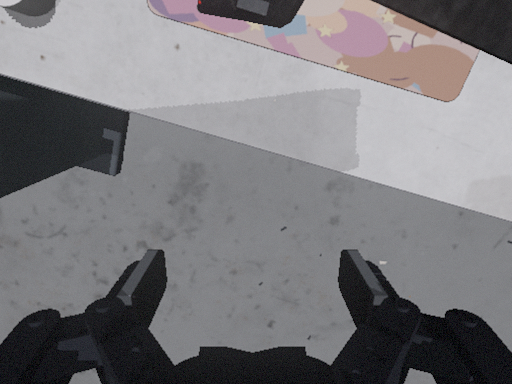

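The move was refused because `spin` is required. The wrist view shows the gripper off the table edge, with a roll just visible at the top left (28,8).

arm_command:
  plan:
    - {"dp": [30,-23,0],"spin": 0}
    - {"dp": [30,-23,0],"spin": 0}
    - {"dp": [30,-23,0],"spin": 0}
    - {"dp": [30,-23,0],"spin": 0}
    - {"dp": [30,-23,0],"spin": 0}

```text
clock: 1.6
position: [0.2871, -0.4465, 0.4049]
ee_rot: [0.99, 0.141, 0.0, 0.0]
ft_force: [1.3, -1.0, -0.1]
grip_width: 1.005
grasp_force: 0.0
```

arm_command:
  plan:
    - {"dp": [30,-23,0],"spin": 0}
    - {"dp": [30,-23,0],"spin": 0}
    - {"dp": [30,-23,0],"spin": 0}
    - {"dp": [30,-23,0],"spin": 0}
    - {"dp": [0,0,0],"spin": 0}

```text
clock: 2.1
position: [0.3791, -0.3216, 0.4052]
ee_rot: [0.989, 0.145, 0.001, -0.0]
ft_force: [-0.4, -0.7, -0.9]
grip_width: 0.996
grasp_force: 0.0
```

```bash
python3 - <<'E'
from h import *
status();shot("w2")
for t in("roll","magazine","carousel_knob","cover_knob","cover"):find(t)
E
```

```text
t 2.1 p [ 0.3791 -0.3216  0.4052] yaw 0.2905 z [ 0.0016  0.0005 -1.    ] F [-0.4053 -0.7301 -0.9439] w 0.9957257949489607 j [ 0.9191  0.0676 -0.3191  1.7759  0.0206  1.3005 -0.6852]
roll [([0.356, -0.083, 0.044], 0.82), ([0.296, -0.319, 0.037], 0.79), ([0.421, -0.29, 0.043], 0.66), ([0.459, -0.072, 0.04], 0.29)]
magazine []
carousel_knob [([0.458, -0.066, 0.04], 0.6)]
cover_knob []
cover []
```

View pics/w2.png

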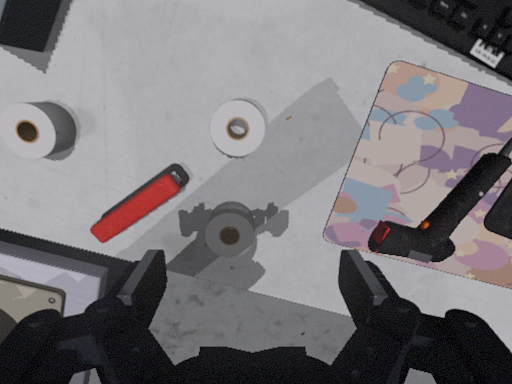

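The target roll is at (238,129). The near look-alike is at (230,228), the third roll at (35,130), and the magazine's corner is at the top left. Next I'll look at the magazine.

arm_command:
  plan:
    - {"dp": [26,-29,0],"spin": 0}
    - {"dp": [26,-29,0],"spin": 0}
    - {"dp": [26,-29,0],"spin": 0}
    - {"dp": [26,-29,0],"spin": 0}
    - {"dp": [26,-29,0],"spin": 0}

```text
clock: 2.9
position: [0.4605, -0.1501, 0.4048]
ee_rot: [0.99, 0.14, 0.0, 0.0]
ft_force: [1.2, 0.2, 0.8]
grip_width: 1.001
grasp_force: 0.0
```

arm_command:
  plan:
    - {"dp": [26,-29,0],"spin": 0}
    - {"dp": [26,-29,0],"spin": 0}
    - {"dp": [26,-29,0],"spin": 0}
    - {"dp": [26,-29,0],"spin": 0}
    - {"dp": [0,0,0],"spin": 0}

```text
clock: 3.4
position: [0.5289, -0.0058, 0.4047]
ee_rot: [0.99, 0.144, 0.001, -0.001]
ft_force: [-0.3, -0.0, 0.5]
grip_width: 0.999
grasp_force: 0.0
```

```bash
python3 - <<'E'
from h import *
print("roll top",px("w2",(238,129),.042))
status();shot("w3")
for t in("magazine","carousel_knob","cover_knob","cover","parcel"):find(t)
E
```

```text
roll top [ 0.4163 -0.294   0.042 ]
t 3.4 p [ 0.5289 -0.0058  0.4047] yaw 0.2885 z [ 0.0007  0.0026 -1.    ] F [-0.253  -0.0163  0.5335] w 0.998760038003639 j [ 0.5037  0.1732 -0.6401  1.687   0.104   1.3155 -1.4378]
magazine [([0.585, 0.023, 0.079], 0.86)]
carousel_knob [([0.583, 0.023, 0.076], 0.91)]
cover_knob [([0.563, -0.056, 0.083], 0.86)]
cover [([0.56, -0.052, 0.082], 0.62)]
parcel [([0.587, 0.016, 0.076], 0.55)]
```

View pics/w3.png

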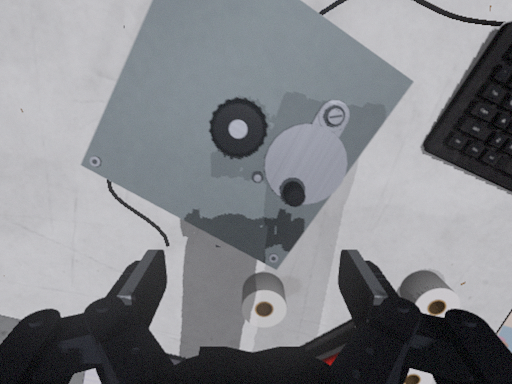

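The magazine is clear in this view: carousel knob top (238,128), pivot screw (335,116), cover disc (306,163), cover knob (292,190), and plate corners (413,82), (83,164) and (275,268).

```bash
cat > mag.py <<'E'
from h import *
from scipy.optimize import least_squares
obs=[((238,128),(0,0,.110)),((335,116),(-.072,-.054,.086)),((306,163),(-.072,0,.080)),((413,82),(-.118,-.118,.076)),((83,164),(.118,.118,.076)),((275,268),(-.118,.118,.076))]
def W(q,X): c,s=np.cos(q[2]),np.sin(q[2]); return np.array([q[0]+c*X[0]-s*X[1],q[1]+s*X[0]+c*X[1],X[2]])
E
python3 - <<'E'
from mag import *
for o in obs: print(o, px("w3",o[0],o[1][2]))
import itertools
best=None
for y0 in np.arange(0,6.28,.5):
  # try label assignment with corners consistent
  P=[px("w3",o[0],o[1][2]) for o in obs]
  r=least_squares(lambda q:np.concatenate([(W(q,o[1])-p)[:2]*1000 for o,p in zip(obs,P)]),[.58,.02,y0])
  if best is None or r.cost<best.cost: best=r
print(best.x,best.fun)
q=best.x
for n,X in dict(knob=(0,0,.098),port=(-.072,0,.076),pivot=(-.072,-.054,.076)).items(): print(n,W(q,X))
print("coverknob",px("w3",(292,192),.1),W(q,(-.072,-.054+.082,.095)),proj("w3",W(q,(-.072,.028,.107))))
E
```

```text
((238, 128), (0, 0, 0.11)) [0.575  0.0217 0.11  ]
((335, 116), (-0.072, -0.054, 0.086)) [ 0.6084 -0.0613  0.086 ]
((306, 163), (-0.072, 0, 0.08)) [ 0.5576 -0.052   0.08  ]
((413, 82), (-0.118, -0.118, 0.076)) [ 0.6577 -0.1222  0.076 ]
((83, 164), (0.118, 0.118, 0.076)) [0.4916 0.1632 0.076 ]
((275, 268), (-0.118, 0.118, 0.076)) [ 0.432  -0.0604  0.076 ]
[0.5753 0.0209 7.5936] [ 0.2489 -0.792   0.5552 -1.2022 -0.9146  3.3875  1.2342 -1.2883  0.0131
  2.17   -1.1368 -2.2751]
knob [0.5753 0.0209 0.098 ]
port [ 0.5567 -0.0486  0.076 ]
pivot [ 0.6089 -0.0625  0.076 ]
coverknob [ 0.5304 -0.044   0.1   ] [ 0.5297 -0.0414  0.095 ] [290.0146 194.3262]
```

The fit agrees with the given sizes to 3 mm or better. The magazine is at (0.575,0.021) with yaw 1.31. Next I'll turn the tool and part-close the fingers for the cover knob.

arm_command:
  plan:
    - {"dp": [0,0,0],"spin": 0.13}
    - {"dp": [0,0,0],"spin": 0.13}
    - {"dp": [0,0,0],"spin": 0.13}
    - {"dp": [0,0,0],"spin": 0.13}
    - {"dp": [0,0,0],"spin": 0.13}
  grip: 0
  newtons: 40

```text
clock: 4.2
position: [0.5276, -0.0113, 0.4048]
ee_rot: [0.983, -0.186, 0.0, 0.0]
ft_force: [0.1, 0.7, -0.2]
grip_width: 0.502
grasp_force: 0.0
```

arm_command:
  plan:
    - {"dp": [0,0,0],"spin": 0.13}
    - {"dp": [0,0,0],"spin": 0.13}
    - {"dp": [0,0,0],"spin": 0.13}
    - {"dp": [0,0,0],"spin": 0}
    - {"dp": [0,0,0],"spin": 0}

```text
clock: 4.7
position: [0.5277, -0.0108, 0.4048]
ee_rot: [0.93, -0.368, 0.0, 0.0]
ft_force: [-0.3, -0.1, -0.3]
grip_width: 0.499
grasp_force: 0.0
```

```bash
python3 - <<'E'
from h import *
status();print(to([.530,-.0425,.255]))
E
```

```text
t 4.7 p [ 0.5277 -0.0108  0.4048] yaw -0.7545 z [ 0.0002 -0.0004 -1.    ] F [-0.2505 -0.1287 -0.2792] w 0.49907931649311515 j [ 0.4315  0.1587 -0.5474  1.6932  0.0856  1.3133 -2.4573]
[ 23.4  21.5 149.8]
```

arm_command:
  plan:
    - {"dp": [12,11,30],"spin": 0}
    - {"dp": [11.4,10.5,30],"spin": 0}
    - {"dp": [0,0,30],"spin": 0}
    - {"dp": [0,0,0],"spin": 0}
    - {"dp": [0,0,0],"spin": 0}

```text
clock: 5.2
position: [0.5301, -0.0417, 0.3154]
ee_rot: [0.93, -0.369, -0.0, -0.0]
ft_force: [0.8, -0.2, -0.1]
grip_width: 0.498
grasp_force: 0.0
```

```bash
python3 - <<'E'
from h import *
status();print(to([.530,-.0425,.255]));shot("w4");find("cover_knob")
E
```

```text
t 5.2 p [ 0.5301 -0.0417  0.3154] yaw -0.7552 z [-0.0002  0.0003 -1.    ] F [ 0.7639 -0.1527 -0.0908] w 0.49751497191437444 j [ 0.4537  0.2415 -0.5202  1.7972  0.1311  1.1373 -2.4352]
[ 0.4  0.7 60.4]
cover_knob [([0.558, -0.058, 0.083], 0.86)]
```

View pics/w4.png

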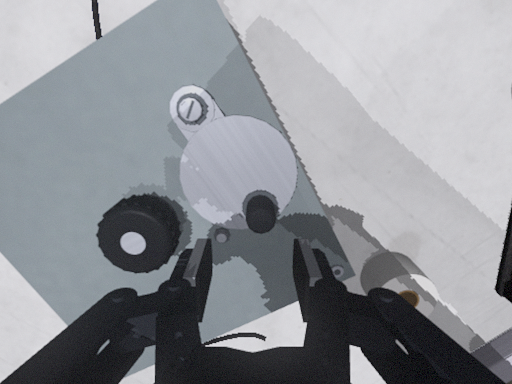

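The cover knob's top is at (262,214), between the finger tips at (205,245) and (302,245). The carousel knob, top (133,243), is clear of the left finger.

```bash
python3 - <<'E'
from h import *
print(px("w4",(262,216),.107),proj("w4",[.530,-.0425,.107]),px("w4",(191,108),.086),px("w4",(133,243),.110),px("w4",(238,172),.080))
E
```

```text
[ 0.5301 -0.0499  0.107 ] [253.659  223.4515] [ 0.6088 -0.0619  0.086 ] [0.5745 0.023  0.11  ] [ 0.5572 -0.0531  0.08  ]
```

arm_command:
  plan:
    - {"dp": [4,4,20],"spin": 0}
    - {"dp": [0,0,20],"spin": 0}
    - {"dp": [0,0,20],"spin": 0}
    - {"dp": [0,0,0],"spin": 0}

```text
clock: 5.7
position: [0.5299, -0.0473, 0.254]
ee_rot: [0.929, -0.369, -0.001, 0.0]
ft_force: [-0.5, 0.4, 0.5]
grip_width: 0.496
grasp_force: 0.0
```

arm_command:
  plan:
    - {"dp": [0,0,0],"spin": 0}
    - {"dp": [0,0,0],"spin": 0}
    - {"dp": [0,0,0],"spin": 0}
    - {"dp": [0,0,0],"spin": 0}
    - {"dp": [0,0,0],"spin": 0}
  grip: 1
  newtons: 30

```text
clock: 6.2
position: [0.5305, -0.0474, 0.2564]
ee_rot: [0.929, -0.37, 0.001, 0.0]
ft_force: [-5.3, 0.1, 7.2]
grip_width: 0.22
grasp_force: 30.3
```

```bash
python3 - <<'E'
from h import *
status();print(pose()[2]["grasp_force"])
E
```

```text
t 6.2 p [ 0.5305 -0.0474  0.2564] yaw -0.757 z [ 0.0014 -0.0007 -1.    ] F [-5.2937  0.1264  7.2037] w 0.22030351955299587 j [ 0.4441  0.3116 -0.505   1.8516  0.1758  1.0208 -2.4605]
30.321896884124726
```

arm_command:
  plan:
    - {"dp": [0,0,-3],"spin": 0}
    - {"dp": [6.3,8.6,0],"spin": -0.13}
    - {"dp": [6.3,8.6,0],"spin": -0.13}
    - {"dp": [6.3,8.6,0],"spin": -0.13}
    - {"dp": [6.3,8.6,0],"spin": -0.13}

```text
clock: 6.7
position: [0.5336, -0.0886, 0.2572]
ee_rot: [0.993, -0.115, 0.001, -0.001]
ft_force: [11.2, 6.8, -20.6]
grip_width: 0.218
grasp_force: 32.3
```

```bash
cat > cv.py <<'E'
from h import *
status();p=pose()[0][:2]-[.6088,-.0625];print("r",np.hypot(*p),"ang",(np.arctan2(p[1],p[0])%6.283)-2.881,"grip",pose()[2]["grasp_force"])
E
python3 cv.py
```

```text
t 6.7 p [ 0.5336 -0.0886  0.2572] yaw -0.2303 z [ 0.002   0.0024 -1.    ] F [ 11.2048   6.7675 -20.6376] w 0.21804622951780742 j [ 0.5648  0.338  -0.5611  1.8274  0.2041  1.0323 -1.8769]
r 0.0795880610101066 ang 0.5950770453893721 grip 32.2770074615255
```

arm_command:
  plan:
    - {"dp": [6.2,8.6,2],"spin": -0.13}
    - {"dp": [6.2,8.6,0],"spin": -0.13}
    - {"dp": [6.2,8.6,0],"spin": -0.13}
    - {"dp": [6.2,8.6,0],"spin": -0.13}
    - {"dp": [6.2,8.6,0],"spin": -0.13}

```text
clock: 7.2
position: [0.5657, -0.1288, 0.2568]
ee_rot: [0.978, 0.209, 0.002, -0.001]
ft_force: [3.4, 12.6, -2.5]
grip_width: 0.217
grasp_force: 34.3
```

```bash
python3 cv.py
```

```text
t 7.2 p [ 0.5657 -0.1288  0.2568] yaw 0.4207 z [ 0.0026  0.0032 -1.    ] F [ 3.446  12.5901 -2.4903] w 0.21729675210495517 j [ 0.6656  0.4381 -0.6373  1.7218  0.2872  1.0749 -1.214 ]
r 0.07912188097308231 ang 1.255070417506174 grip 34.256470317486674
```

arm_command:
  plan:
    - {"dp": [6.2,8.5,0],"spin": -0.13}
    - {"dp": [6.2,8.5,0],"spin": -0.13}
    - {"dp": [6.2,8.5,0],"spin": -0.13}
    - {"dp": [6.2,8.5,0],"spin": -0.13}
    - {"dp": [6.2,8.5,0],"spin": -0.13}

```text
clock: 7.7
position: [0.6151, -0.1412, 0.2568]
ee_rot: [0.86, 0.511, 0.001, -0.002]
ft_force: [-4.4, 13.7, 3.7]
grip_width: 0.216
grasp_force: 34.8
```

```bash
python3 cv.py
```

```text
t 7.7 p [ 0.6151 -0.1412  0.2568] yaw 1.0716 z [ 0.0001  0.0049 -1.    ] F [-4.3646 13.6927  3.687 ] w 0.21584784990897346 j [ 0.6979  0.5726 -0.728   1.5759  0.4008  1.149  -0.6161]
r 0.07894019514745552 ang 1.911284846117216 grip 34.79030667571351
```

arm_command:
  plan:
    - {"dp": [0,0,0],"spin": 0}
    - {"dp": [0,0,0],"spin": 0}
    - {"dp": [0,0,-30],"spin": 0}
    - {"dp": [0,0,-45],"spin": 0}
    - {"dp": [0,0,-40],"spin": 0}
  grip: 0

```text
clock: 8.2
position: [0.6141, -0.1454, 0.373]
ee_rot: [0.863, 0.506, 0.0, 0.001]
ft_force: [0.9, 0.7, 1.0]
grip_width: 0.498
grasp_force: 0.0
```

arm_command:
  plan:
    - {"dp": [31,-28,0],"spin": 0}
    - {"dp": [31,-28,0],"spin": 0}
    - {"dp": [31,-28,0],"spin": 0}
    - {"dp": [30,-29,0],"spin": 0}
    - {"dp": [0,0,0],"spin": 0}
  grip: -1

```text
clock: 8.7
position: [0.5739, 0.0238, 0.3722]
ee_rot: [0.86, 0.509, 0.001, 0.0]
ft_force: [0.3, 0.3, 0.4]
grip_width: 1.002
grasp_force: 0.0
```

```bash
python3 - <<'E'
from h import *
status();shot("w5");print(to([.575,.022,.258]),proj("w5",[.557,-.05,.076]),proj("w5",[.575,.022,.11]))
E
```

```text
t 8.7 p [0.5739 0.0238 0.3722] yaw 1.0692 z [ 0.0018  0.0008 -1.    ] F [0.2601 0.3323 0.4388] w 1.0016615503173034 j [ 0.5753  0.3577 -0.8547  1.6096  0.2773  1.2996 -0.8241]
[  1.5  -0.8 113.8] [272.5909 255.3064] [254.0946 198.967 ]
```

View pics/w5.png

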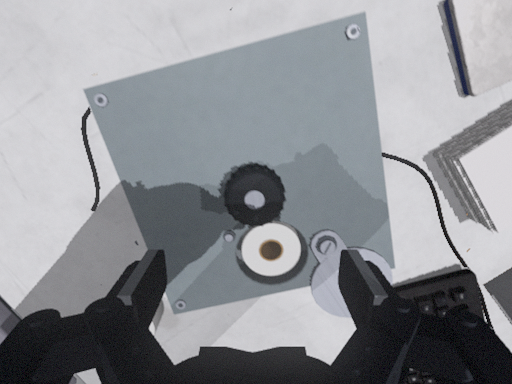

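The cover is open, with a full pocket showing under the port at (271,250). The carousel knob's cap at (254,199) matches the prediction. Now I'll descend onto it.

arm_command:
  plan:
    - {"dp": [1.5,-1,28],"spin": 0}
    - {"dp": [0,0,30],"spin": 0}
    - {"dp": [0,0,30],"spin": 0}
    - {"dp": [0,0,26],"spin": 0}
    - {"dp": [0,0,0],"spin": 0}

```text
clock: 9.25
position: [0.5745, 0.0172, 0.2537]
ee_rot: [0.863, 0.505, -0.002, -0.001]
ft_force: [0.2, -0.4, 0.5]
grip_width: 0.998
grasp_force: 0.0
```

arm_command:
  plan:
    - {"dp": [0,0,0],"spin": 0}
    - {"dp": [0,0,0],"spin": 0}
    - {"dp": [0,0,0],"spin": 0}
    - {"dp": [0,0,0],"spin": 0}
    - {"dp": [0,0,0],"spin": 0}
  grip: 1
  newtons: 60

```text
clock: 9.75
position: [0.5745, 0.0208, 0.2587]
ee_rot: [0.862, 0.507, -0.001, -0.001]
ft_force: [-15.4, 2.6, 16.4]
grip_width: 0.558
grasp_force: 60.6
```

arm_command:
  plan:
    - {"dp": [0,0,0],"spin": -0.14}
    - {"dp": [0,0,0],"spin": -0.14}
    - {"dp": [0,0,0],"spin": -0.14}
    - {"dp": [0,0,0],"spin": -0.14}
    - {"dp": [0,0,0],"spin": -0.14}

```text
clock: 10.25
position: [0.575, 0.0206, 0.2588]
ee_rot: [0.634, 0.774, -0.0, -0.0]
ft_force: [-9.8, 3.0, 10.2]
grip_width: 0.557
grasp_force: 60.0
```

```bash
python3 - <<'E'
from h import *
status();print(pose()[2]["torque"],pose()[2]["grasp_force"])
E
```

```text
t 10.25 p [0.575  0.0206 0.2588] yaw 1.7692 z [-0.0004  0.     -1.    ] F [-9.7713  2.9907 10.222 ] w 0.5566538621579208 j [ 0.6274  0.5267 -0.9363  1.7215  0.4633  1.1328 -0.2486]
[ 0.7228  2.0925 -0.0434] 59.96245165821165
```

arm_command:
  plan:
    - {"dp": [0,0,-1],"spin": -0.14}
    - {"dp": [0,0,0],"spin": -0.14}
    - {"dp": [0,0,0],"spin": -0.14}
    - {"dp": [0,0,0],"spin": -0.14}
    - {"dp": [0,0,0],"spin": 0}

```text
clock: 10.75
position: [0.5754, 0.0206, 0.2589]
ee_rot: [0.396, 0.918, 0.001, -0.0]
ft_force: [-2.3, 6.2, -1.1]
grip_width: 0.561
grasp_force: 64.0
```

arm_command:
  plan:
    - {"dp": [0,0,0],"spin": 0}
    - {"dp": [0,0,0],"spin": 0}
    - {"dp": [0,0,0],"spin": 0}
    - {"dp": [0,0,-30],"spin": 0}
    - {"dp": [0,0,-40],"spin": 0}
  grip: -1

```text
clock: 11.25
position: [0.575, 0.0189, 0.3274]
ee_rot: [0.398, 0.917, -0.001, -0.001]
ft_force: [1.5, -0.4, 0.6]
grip_width: 0.999
grasp_force: 0.0
```

arm_command:
  plan:
    - {"dp": [0,0,-30],"spin": 0}
    - {"dp": [0,0,-20],"spin": 0}
    - {"dp": [0,0,0],"spin": 0}

```text
clock: 11.55
position: [0.5761, 0.0197, 0.381]
ee_rot: [0.398, 0.917, 0.001, 0.002]
ft_force: [-0.4, 1.4, -1.4]
grip_width: 1.0
grasp_force: 0.0
```

```bash
python3 - <<'E'
from h import *
status();im=shot("w6");u=proj("w6",[.557,-.05,.076]);print(u)
for n,c in (("w5",(271,250)),("w6",u)):
    g=cv2.imread(f"pics/{n}.png");x,y=map(int,c);print(g[y-12:y+13:6,x-18:x+19:6].mean(2).round())
E
```

```text
t 11.55 p [0.5761 0.0197 0.381 ] yaw 2.3222 z [ 0.0049 -0.0006 -1.    ] F [-0.3593  1.3644 -1.4022] w 1.0001600728179378 j [ 0.7604  0.4603 -1.1285  1.5863  0.4252  1.3611  0.3353]
[188.39   217.7925]
[[211. 211. 212. 204. 212. 211. 212.]
 [212. 206.  74.  66.  66. 214. 211.]
 [210. 150.  80.  75.  69. 181. 212.]
 [210. 210.  78.  68.  83. 210. 209.]
 [211. 210. 210. 210. 212. 210. 212.]]
[[128. 129. 129. 133. 131. 133. 133.]
 [120. 128. 131. 128. 130. 131. 130.]
 [ 61.  69. 114. 130. 131. 113.  67.]
 [ 65.  58.  74.  69.  67.  68.  68.]
 [ 61.  59.  56.  68.  62.  70.  68.]]
```

View pics/w6.png

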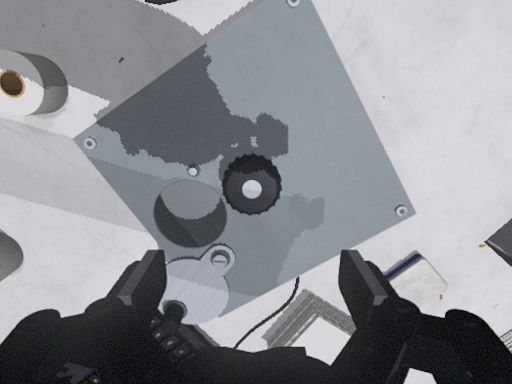

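The port now shows an empty dark pocket, its hole centred at about (190,213). On to the roll.

arm_command:
  plan:
    - {"dp": [0,0,0],"spin": 0.115}
    - {"dp": [0,0,0],"spin": 0.115}
    - {"dp": [-21.4,-32.8,0],"spin": 0}
    - {"dp": [-21.4,-32.8,0],"spin": 0}
    - {"dp": [-21.4,-32.8,0],"spin": 0}

```text
clock: 12.1
position: [0.5212, -0.0864, 0.3765]
ee_rot: [0.5, 0.866, -0.0, -0.001]
ft_force: [0.6, -0.3, 0.9]
grip_width: 1.002
grasp_force: 0.0
```

arm_command:
  plan:
    - {"dp": [-21.4,-32.8,0],"spin": 0}
    - {"dp": [-21.4,-32.8,0],"spin": 0}
    - {"dp": [-21.4,-32.8,0],"spin": 0}
    - {"dp": [-21.4,-32.8,0],"spin": 0}
    - {"dp": [-21.4,-32.8,0],"spin": 0}

```text
clock: 12.6
position: [0.4319, -0.2613, 0.3769]
ee_rot: [0.501, 0.865, -0.0, -0.0]
ft_force: [-0.1, 0.3, -0.3]
grip_width: 1.0
grasp_force: 0.0
```

arm_command:
  plan:
    - {"dp": [-21.4,-32.8,30],"spin": 0}
    - {"dp": [0,0,40],"spin": 0}
    - {"dp": [0,0,0],"spin": 0}
    - {"dp": [0,0,0],"spin": 0}

```text
clock: 13.0
position: [0.4158, -0.2939, 0.3078]
ee_rot: [0.5, 0.866, 0.001, -0.001]
ft_force: [-0.4, 0.5, 0.4]
grip_width: 1.002
grasp_force: 0.0
```

```bash
python3 - <<'E'
from h import *
print("port",px("w6",(190,213),.076))
status();shot("w7");find("roll");print(to([.4163,-.294,.20]),proj("w7",[.4163,-.294,.042]))
E
```

```text
port [ 0.5548 -0.0449  0.076 ]
t 13.0 p [ 0.4158 -0.2939  0.3078] yaw 2.0942 z [-0.0006  0.0018 -1.    ] F [-0.45    0.5422  0.3979] w 1.0016728148372196 j [ 1.4275  0.3162 -1.0261  1.8419  0.2941  1.1498  0.8241]
roll [([0.416, -0.287, 0.044], 0.97), ([0.51, -0.079, 0.018], 0.67), ([0.29, -0.314, 0.038], 0.63)]
[  0.3  -0.5 109.4] [252.0306 196.5313]
```

View pics/w7.png

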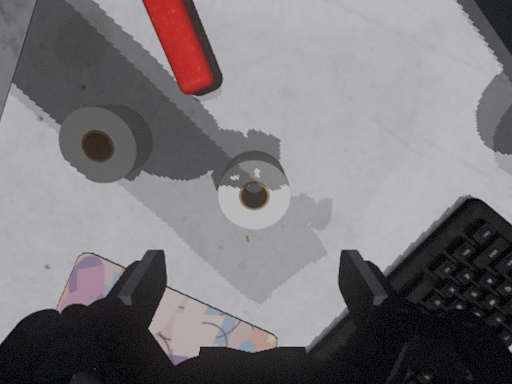

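The roll's top is centred at (254,193), within about 3 px of the prediction. I'll descend and grip high on it.

arm_command:
  plan:
    - {"dp": [2.5,1,30],"spin": 0}
    - {"dp": [0,0,30],"spin": 0}
    - {"dp": [0,0,30],"spin": 0}
    - {"dp": [0,0,24],"spin": 0}
    - {"dp": [0,0,0],"spin": 0}

```text
clock: 13.6
position: [0.4152, -0.2913, 0.1928]
ee_rot: [0.5, 0.866, 0.0, -0.001]
ft_force: [-0.6, 0.5, 0.0]
grip_width: 1.0
grasp_force: 0.0
```

arm_command:
  plan:
    - {"dp": [0,0,0],"spin": 0}
    - {"dp": [0,0,0],"spin": 0}
    - {"dp": [0,0,0],"spin": 0}
    - {"dp": [0,0,0],"spin": 0}
    - {"dp": [0,0,0],"spin": 0}
  grip: 1
  newtons: 40

```text
clock: 14.1
position: [0.4162, -0.2923, 0.1961]
ee_rot: [0.501, 0.866, -0.0, 0.002]
ft_force: [-2.1, 1.1, 8.6]
grip_width: 0.686
grasp_force: 41.6
```

arm_command:
  plan:
    - {"dp": [0,0,-30],"spin": 0}
    - {"dp": [0,0,-40],"spin": 0}
    - {"dp": [0,0,-40],"spin": 0}
    - {"dp": [0,0,-30],"spin": 0}
    - {"dp": [0,0,0],"spin": 0}

```text
clock: 14.6
position: [0.4167, -0.2921, 0.339]
ee_rot: [0.501, 0.866, -0.001, 0.004]
ft_force: [0.1, -0.8, -1.5]
grip_width: 0.687
grasp_force: 44.7
```

```bash
python3 - <<'E'
from h import *
status();print(to([.556,-.047,.33]))
shot("w8")
E
```

```text
t 14.6 p [ 0.4167 -0.2921  0.339 ] yaw 2.0931 z [ 0.0055 -0.0062 -1.    ] F [ 0.1189 -0.8344 -1.5431] w 0.6865165022891461 j [ 1.457   0.2735 -1.0533  1.811   0.2587  1.1966  0.8478]
[143.  242.9   8.3]
```

```bash
python3 - <<'E'
from h import *
print(px("w5",(272,251),.076),px("w6",(190.5,212.5),.076),px("w6",(251,188.5),.11),px("w5",(254,199),.11),px("w6",(219,259),.086),px("w5",(324.5,242),.086))
# refine hole edge: radial profiles around estimate in w6, edge dark inside
for n in("w5","w6"):
  g=cv2.cvtColor(cv2.imread(f"pics/{n}.png"),cv2.COLOR_BGR2GRAY).astype(float)
  best=[]
  for X in np.arange(.545,.568,.001):
    for Y in np.arange(-.06,-.035,.001):
      a=np.arange(0,6.28,.1);s=0
      f=lambda r:np.array([proj(n,[X+r*np.cos(t),Y+r*np.sin(t),.076]) for t in a[::3]])
      i,o=f(.034),f(.038)
      v=lambda q:cv2.remap(g.astype(np.float32),q[:,0].astype(np.float32)[None],q[:,1].astype(np.float32)[None],1)[0]
      best.append((np.median(np.abs(v(o)-v(i)))*0+np.mean(np.clip(np.abs(v(o)-v(i)),0,40)),X,Y))
  print(n,sorted(best)[-4:])
status()
E
```

```text
[ 0.559  -0.0458  0.076 ] [ 0.5548 -0.0442  0.076 ] [0.5739 0.0224 0.11  ] [0.5752 0.0217 0.11  ] [ 0.6063 -0.0592  0.086 ] [ 0.609 -0.056  0.086]Traceback (most recent call last):
  File "<stdin>", line 11, in <module>
  File "<stdin>", line 10, in <lambda>
  File "h.py", line 20, in proj
    d=np.load(f"pics/{name}.npz");c=viewer.camera_params("wrist");T=np.array(c["T_tool_cam"])
                                    ~~~~~~~~~~~~~~~~~~~~^^^^^^^^^
ValueError: time passes only in moves, steps and waits
```

arm_command:
  plan:
    - {"dp": [17.9,30.5,0],"spin": 0}
    - {"dp": [17.9,30.5,0],"spin": 0}
    - {"dp": [17.9,30.5,0],"spin": 0}
    - {"dp": [17.9,30.5,0],"spin": 0}
    - {"dp": [17.9,30.5,0],"spin": 0}

```text
clock: 15.15
position: [0.503, -0.1371, 0.3333]
ee_rot: [0.501, 0.866, -0.0, -0.0]
ft_force: [0.1, 0.1, -1.8]
grip_width: 0.684
grasp_force: 44.7
```

arm_command:
  plan:
    - {"dp": [17.9,30.5,0],"spin": 0}
    - {"dp": [17.9,30.5,0],"spin": 0}
    - {"dp": [17.9,30.5,0],"spin": 0}
    - {"dp": [0,0,30],"spin": 0}
    - {"dp": [0,0,0],"spin": 0}

```text
clock: 15.65
position: [0.5541, -0.0454, 0.3004]
ee_rot: [0.5, 0.866, -0.001, -0.003]
ft_force: [-1.0, -1.5, -1.4]
grip_width: 0.678
grasp_force: 44.7
```

```bash
python3 - <<'E'
from h import *
status();print(to([.557,-.0465,.25]));shot("w9")
E
```

```text
t 15.65 p [ 0.5541 -0.0454  0.3004] yaw 2.0954 z [-0.0055  0.0008 -1.    ] F [-1.006  -1.542  -1.3538] w 0.6784461843032282 j [ 0.8463  0.4704 -1.0478  1.73    0.4327  1.2023  0.2071]
[-2.6  2.2 50.4]
```

View pics/w9.png

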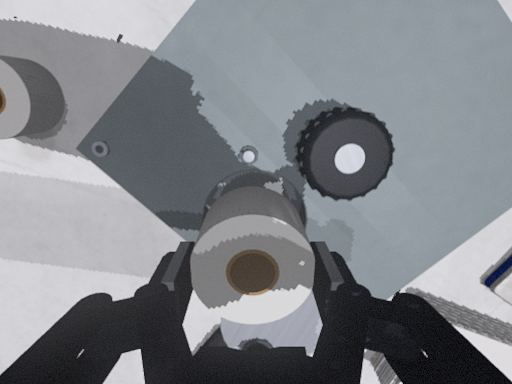

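The roll is held upright. The hole's rim shows behind it: left (204,205), right (306,205), top (252,168).

```bash
python3 - <<'E'
from h import *
C=np.array([.557,-.0465])
t=np.linspace(0,6.28,60)
q=np.array([proj("w9",[*(C+.036*np.array([np.cos(a),np.sin(a)])),.076]) for a in t])
print("hole l,r,top",q[:,0].min(),q[:,0].max(),q[:,1].min(), "knob",proj("w9",[.5748,.0217,.110]),"(349,158)")
p,R,o=pose();b=p+R@[0,0,.194]
print("rolltop centre",proj("w9",p+R@[0,0,.152]),"bottom l/r",[proj("w9",b+s*.0305*R[:,1]) for s in(1,-1)])
E
```

```text
hole l,r,top 204.3096623338295 307.4758591426371 169.16485885859626 knob [348.7671 158.8552] (349,158)
rolltop centre [251.657  279.5409] bottom l/r [array([302.9787, 237.954 ]), array([200.5296, 237.8158])]
```

arm_command:
  plan:
    - {"dp": [-4,2,10],"spin": 0}
    - {"dp": [0,0,12],"spin": 0}
    - {"dp": [0,0,8],"spin": 0}
    - {"dp": [0,0,8],"spin": 0}
    - {"dp": [0,0,0],"spin": 0}

```text
clock: 16.2
position: [0.5586, -0.049, 0.2645]
ee_rot: [0.501, 0.866, -0.0, -0.001]
ft_force: [-0.2, -0.1, -1.1]
grip_width: 0.682
grasp_force: 44.7
```

```bash
python3 - <<'E'
from h import *
status();print(to([.557,-.0465,.25]))
E
```

```text
t 16.2 p [ 0.5586 -0.049   0.2645] yaw 2.0926 z [-0.0017  0.0002 -1.    ] F [-0.1514 -0.0608 -1.0783] w 0.6819591706619067 j [ 0.8187  0.5194 -1.0134  1.7527  0.4806  1.144   0.1791]
[ 2.9 -0.1 14.5]
```

arm_command:
  plan:
    - {"dp": [0,0,5],"spin": 0}
    - {"dp": [0,0,5],"spin": 0}
    - {"dp": [0,0,4],"spin": 0}
    - {"dp": [0,0,0],"spin": 0}
    - {"dp": [0,0,0],"spin": 0}

```text
clock: 16.7
position: [0.559, -0.0487, 0.2517]
ee_rot: [0.501, 0.866, -0.0, 0.0]
ft_force: [-1.5, 0.2, -1.1]
grip_width: 0.685
grasp_force: 44.7
```

arm_command:
  plan:
    - {"dp": [0,0,3],"spin": 0}
    - {"dp": [0,0,0],"spin": 0}

```text
clock: 16.9
position: [0.5589, -0.0488, 0.2485]
ee_rot: [0.501, 0.866, -0.0, -0.0]
ft_force: [-1.0, 0.4, -1.8]
grip_width: 0.684
grasp_force: 44.7
```

arm_command:
  plan:
    - {"dp": [0,0,0],"spin": 0}
    - {"dp": [0,0,0],"spin": 0}
    - {"dp": [0,0,0],"spin": 0}
    - {"dp": [0,0,0],"spin": 0}
    - {"dp": [0,0,0],"spin": 0}
  grip: -0.9

```text
clock: 17.4
position: [0.559, -0.0488, 0.2488]
ee_rot: [0.501, 0.866, -0.0, 0.0]
ft_force: [0.2, -0.0, 0.2]
grip_width: 0.949
grasp_force: 0.0
```

arm_command:
  plan:
    - {"dp": [0,0,-30],"spin": 0}
    - {"dp": [0,0,-40],"spin": 0}
    - {"dp": [0,0,-40],"spin": 0}
    - {"dp": [0,0,0],"spin": 0}
    - {"dp": [0,0,0],"spin": 0}

```text
clock: 17.9
position: [0.5591, -0.0488, 0.3593]
ee_rot: [0.501, 0.866, 0.0, 0.001]
ft_force: [-0.9, -0.0, -1.3]
grip_width: 0.947
grasp_force: 0.0
```

```bash
python3 - <<'E'
from h import *
status();shot("w10");find("cover_knob")
print(proj("w10",[.557,-.047,.068]))
E
```

```text
t 17.9 p [ 0.5591 -0.0488  0.3593] yaw 2.0925 z [ 0.0015 -0.0009 -1.    ] F [-0.9468 -0.0376 -1.2922] w 0.9467019415516714 j [ 0.8755  0.4198 -1.0812  1.6532  0.3837  1.3002  0.2477]
cover_knob [([0.605, -0.109, 0.084], 0.9), ([0.589, 0.022, 0.075], 0.53)]
[250.3672 183.1985]
```

View pics/w10.png

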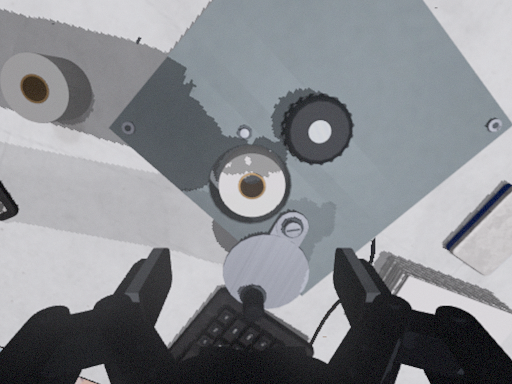

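The roll lies flat in the pocket, its top at (252,185) against a predicted (250,183). The cover is still open, with its knob at (253,300). I'll close it by reversing the arc.

arm_command:
  plan:
    - {"dp": [-36,1,0],"spin": 0}
    - {"dp": [-36,1,0],"spin": 0}
    - {"dp": [-36,0.5,0],"spin": 0}
    - {"dp": [0,0,0],"spin": 0.128}
    - {"dp": [0,0,0],"spin": 0.128}
  grip: 0
  newtons: 30

```text
clock: 18.5
position: [0.6151, -0.1424, 0.3564]
ee_rot: [0.61, 0.793, -0.0, -0.002]
ft_force: [0.1, 0.4, -0.7]
grip_width: 0.5
grasp_force: 0.0
```

arm_command:
  plan:
    - {"dp": [0,0,0],"spin": 0.128}
    - {"dp": [0,0,0],"spin": 0.128}
    - {"dp": [0,0,0],"spin": 0.128}
    - {"dp": [0,0,0],"spin": 0.128}
    - {"dp": [0,0,0],"spin": 0.128}

```text
clock: 19.0
position: [0.6148, -0.1412, 0.3569]
ee_rot: [0.828, 0.561, -0.001, -0.001]
ft_force: [-0.1, -0.4, 0.5]
grip_width: 0.498
grasp_force: 0.0
```

arm_command:
  plan:
    - {"dp": [0,0,10],"spin": 0.128}
    - {"dp": [0,0,0],"spin": 0}
    - {"dp": [0,0,0],"spin": 0}

```text
clock: 19.3
position: [0.6149, -0.1411, 0.3477]
ee_rot: [0.86, 0.511, -0.001, -0.001]
ft_force: [-0.7, -0.9, 0.6]
grip_width: 0.501
grasp_force: 0.0
```

```bash
python3 - <<'E'
from h import *
status();print(to([.6151,-.1412,.259]))
im=shot("w11");g=im.astype(int).sum(2)
u=proj("w11",[.6151,-.1412,.107]);print(u)
x,y=map(int,u);m=((g[y-40:y+40,x-50:x+50]<130)).astype(np.uint8)
n,l,s,c=cv2.connectedComponentsWithStats(m)
for k in range(1,n):
    if s[k,4]>60: print(s[k]+[x-50,y-40,0,0,0],c[k]+[x-50,y-40])
E
```

```text
t 19.3 p [ 0.6149 -0.1411  0.3477] yaw 1.0729 z [-0.0019  0.0002 -1.    ] F [-0.6563 -0.8943  0.5756] w 0.5010688161255874 j [ 0.7442  0.5011 -0.803   1.4851  0.3653  1.3123 -0.5894]
[ 0.1  0.4 88.7]
[253.128  206.6003]
```

arm_command:
  plan:
    - {"dp": [0,0,25],"spin": 0}
    - {"dp": [0,0,30],"spin": 0}
    - {"dp": [0,0,20],"spin": 0}
    - {"dp": [0,0,12],"spin": 0}
    - {"dp": [0,0,0],"spin": 0}

```text
clock: 19.85
position: [0.6147, -0.1412, 0.2604]
ee_rot: [0.86, 0.51, -0.001, -0.001]
ft_force: [-0.4, -0.3, 0.9]
grip_width: 0.501
grasp_force: 0.0
```

arm_command:
  plan:
    - {"dp": [0,0,0],"spin": 0}
    - {"dp": [0,0,0],"spin": 0}
    - {"dp": [0,0,0],"spin": 0}
    - {"dp": [0,0,0],"spin": 0}
    - {"dp": [0,0,0],"spin": 0}
  grip: 1

```text
clock: 20.35
position: [0.6155, -0.141, 0.2631]
ee_rot: [0.861, 0.509, 0.001, 0.001]
ft_force: [-1.5, 0.3, 6.0]
grip_width: 0.213
grasp_force: 29.7
```

```bash
python3 cv.py
```

```text
t 20.35 p [ 0.6155 -0.141   0.2631] yaw 1.0689 z [ 0.0019 -0.0006 -1.    ] F [-1.5016  0.2519  5.9806] w 0.21287497352676676 j [ 0.7234  0.5779 -0.7681  1.5701  0.4263  1.1658 -0.635 ]
r 0.07882265873260288 ang 1.9157698310816778 grip 29.73074207897298
```

arm_command:
  plan:
    - {"dp": [-5.1,-9.1,-2],"spin": 0.13}
    - {"dp": [-5.1,-9.1,0],"spin": 0.13}
    - {"dp": [-5.1,-9.1,0],"spin": 0.13}
    - {"dp": [-5.1,-9.1,0],"spin": 0.13}
    - {"dp": [-5.1,-9.1,0],"spin": 0.13}

```text
clock: 20.85
position: [0.565, -0.1287, 0.2634]
ee_rot: [0.979, 0.205, 0.0, 0.0]
ft_force: [5.4, -0.3, -7.3]
grip_width: 0.214
grasp_force: 30.1
```

```bash
python3 cv.py
```

```text
t 20.85 p [ 0.565  -0.1287  0.2634] yaw 0.413 z [ 0.0008 -0.0002 -1.    ] F [ 5.3645 -0.2893 -7.3276] w 0.21350155547286734 j [ 0.6978  0.4395 -0.6796  1.7164  0.306   1.0934 -1.2353]
r 0.07935732303603418 ang 1.2467873783731949 grip 30.110375464428216
```

arm_command:
  plan:
    - {"dp": [-5.1,-9.1,0.5],"spin": 0.13}
    - {"dp": [-5.1,-9.1,0],"spin": 0.13}
    - {"dp": [-5.1,-9.1,0],"spin": 0.13}
    - {"dp": [-5.1,-9.1,0],"spin": 0.13}
    - {"dp": [-5.1,-9.1,0],"spin": 0.13}

```text
clock: 21.35
position: [0.5332, -0.0888, 0.2633]
ee_rot: [0.993, -0.118, 0.0, 0.001]
ft_force: [2.5, -2.9, -4.2]
grip_width: 0.213
grasp_force: 30.5
```

```bash
python3 cv.py
```

```text
t 21.35 p [ 0.5332 -0.0888  0.2633] yaw -0.2374 z [ 0.0005 -0.0014 -1.    ] F [ 2.4558 -2.8994 -4.2445] w 0.2125222697384559 j [ 0.5985  0.3372 -0.6016  1.8213  0.2193  1.0488 -1.895 ]
r 0.08004082780299339 ang 0.5950012048082263 grip 30.463879335438833
```

arm_command:
  plan:
    - {"dp": [-5.1,-9.2,0],"spin": 0.13}
    - {"dp": [-5.1,-9.2,0],"spin": 0.13}
    - {"dp": [-5.1,-9.2,0],"spin": 0.13}
    - {"dp": [-5.1,-9.2,0],"spin": 0.13}
    - {"dp": [-2,-3,0],"spin": 0}

```text
clock: 21.85
position: [0.5304, -0.0432, 0.2632]
ee_rot: [0.93, -0.368, -0.0, 0.001]
ft_force: [-3.4, -6.4, 1.3]
grip_width: 0.215
grasp_force: 30.8
```

```bash
python3 cv.py
```

```text
t 21.85 p [ 0.5304 -0.0432  0.2632] yaw -0.7532 z [-0.0011 -0.0016 -1.    ] F [-3.3578 -6.3775  1.2979] w 0.21489753439317366 j [ 0.4728  0.3097 -0.5475  1.8443  0.1868  1.0394 -2.4729]
r 0.08076360838317133 ang 0.018653371477012737 grip 30.782455793942063
```

arm_command:
  plan:
    - {"dp": [-2,-2.2,0],"spin": 0}
    - {"dp": [0,0,0],"spin": 0}

```text
clock: 22.05
position: [0.5305, -0.0411, 0.2632]
ee_rot: [0.931, -0.365, -0.0, 0.001]
ft_force: [-3.0, -4.0, 1.2]
grip_width: 0.214
grasp_force: 30.4
```

arm_command:
  plan:
    - {"dp": [-2,-2.2,0],"spin": 0}
    - {"dp": [0,0,0],"spin": 0}

```text
clock: 22.25
position: [0.5306, -0.0404, 0.2632]
ee_rot: [0.93, -0.366, 0.0, 0.002]
ft_force: [-2.3, -12.7, 1.2]
grip_width: 0.213
grasp_force: 30.5
```

```bash
python3 cv.py
```

```text
t 22.25 p [ 0.5306 -0.0404  0.2632] yaw -0.75 z [-0.001  -0.0045 -1.    ] F [ -2.3305 -12.7404   1.1736] w 0.21311320153239352 j [ 0.4673  0.3096 -0.5481  1.8445  0.1903  1.0399 -2.4777]
r 0.0813004650304007 ang -0.014531165499422016 grip 30.511955567635596
```

arm_command:
  plan:
    - {"dp": [-2,-2.2,0],"spin": 0}
    - {"dp": [0,0,0],"spin": 0}

```text
clock: 22.45
position: [0.5306, -0.0396, 0.2632]
ee_rot: [0.93, -0.367, 0.001, 0.004]
ft_force: [-2.5, -21.4, 0.3]
grip_width: 0.213
grasp_force: 30.7
```

arm_command:
  plan:
    - {"dp": [0,0,0],"spin": 0}
    - {"dp": [0,0,0],"spin": 0}
    - {"dp": [0,0,-30],"spin": 0}
    - {"dp": [0,0,-40],"spin": 0}
    - {"dp": [0,0,-40],"spin": 0}
  grip: 0

```text
clock: 22.95
position: [0.5308, -0.0334, 0.3746]
ee_rot: [0.931, -0.365, -0.0, -0.0]
ft_force: [1.1, -1.2, 0.2]
grip_width: 0.501
grasp_force: 0.0
```

```bash
python3 - <<'E'
from h import *
status();im=shot("w12")
a=cv2.imread("pics/w3.png")
print(proj("w12",[.6088,-.0625,.086]),proj("w12",[.557,-.0475,.080]),proj("w12",[.530,-.042,.107]))
# cover knob blob: darkest near its expected place
u=proj("w12",[.530,-.042,.107]).astype(int);g=im.max(2);s=g[u[1]-45:u[1]+30,u[0]-45:u[0]+45]
n,l,st,c=cv2.connectedComponentsWithStats((s<45).astype(np.uint8))
for k in range(1,n):
    if st[k,4]>60: print(st[k,4],c[k]+u-45)
find("cover_knob");find("roll")
E
```

```text
t 22.95 p [ 0.5308 -0.0334  0.3746] yaw -0.7473 z [-0.0002  0.0008 -1.    ] F [ 1.0982 -1.1644  0.2416] w 0.5007499626264149 j [ 0.4904  0.1934 -0.5723  1.7241  0.1088  1.2562 -2.4253]
[213.974   96.4742] [244.3156 153.4232] [261.0424 188.0528]
cover_knob [([0.564, -0.053, 0.082], 0.84)]
roll [([0.364, -0.072, 0.044], 0.75)]
```

The cover met its stop: 21 N with almost no further movement. It measures about 0 rad from shut, and the gripper is clear.

```bash
python3 -c "
from workcell import manip
print(manip.hand_in())"
```

```text
the job is handed in; nothing more can be done
None
```

I put the roll flat into an empty pocket under the port, pushed the cover shut against its stop and handed the job in at about 23 s. The hand-in gave no verdict, I viewed 11 pictures against the limit of 10, and I did not check the scanner or parcel again at the end.

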